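Index the swivel vise from its loading notch towards the laser scanner

ROBOT

A 6-joint arm with a two-finger parallel gripper is mounted at the origin on the work surface. World frame = base frame: x ahead of the robot, y to its left, z up, the work surface at z = 0. Lengths are in m, angles in degrees, forces in N, time in s.
With the tool pointing down it reaches from about 0.375 to 0.9 m from the base axis. Payload 3.1 kg.
Tool frame: the origin (TCP) lies on the centre line of the jaws, within the pads' length; the fingertips stand 25 mm ahead of it and the grasp point (between the pads) lies 6 mm ahead of it; y points along the fingers, x is the direction in which the jaws open and shut, and the axes are right-handed (so a half turn about y gives the same grasp; the last joint's range is limited). The gripper opens to 87 mm and grips with 3 to 60 N. Pads are 19 mm wide; open, the fingers measure 117 mm over their backs; the gripper's body (75 mm by 190 mm) begins 51 mm behind the grasp point.
Start: joints at [-80.816, 30.224, 82.088, -0, 67.689, -10.227], TCP at [0.208, -0.589, 0.248] pointing down, gripper open.
Joint ranges: [-176.69, 176.69], [-43.24, 126.21], [12.49, 139.97], [-82, 262], [0, 151.66], [-163.58, 163.58]. Speed limits (degrees/s): [159.86, 159.86, 180, 180, 180, 180].

INTERFACE

Orientations are given as a 3x3 rotation matrix whose columns are the frame's x, y, z axes.
In Python, from rig import * gives the robot as it stands.
- The arm moves only by the tool play_rows, never from a script. Its argument "commands" is a list of rows, each a list of 2 entries, a list of its own where there are three numbers: the shift along the world's x, y, z in m, then the turn, a rotation vector about the world's x, y, z in rad. A call has 1 to 10 rows; each row is the pose to reach, as a shift and turn from the pose commanded when the call began; what a row does not reach only later rows make up. A row lasts 1/8 s, in which the tool goes at most 62.5 mm and 10.7 degrees, less where a joint would pass 70% of its speed; a pose out of reach is approached as far as the arm can. A call with a gripper value outside its range is refused whole. "gripper" is the finger opening in m, from 0 to 0.087, set as the call begins (left out, the last holds). The fingers move at their own pace and stop on an object; the grip force is fixed at half the most. Time passes only in rows, so rows that repeat a pose let the fingers close. It gives the time, the measured TCP pose, the force and the opening at its end, in the units of the state.
- read_state(): the state, without advancing time (a new reading comes with each control period).
- capture(name): name is "scene" or "side" or "wrist"; returns a dict with "frame" (420x560x3 uint8, red, green, blue), "depth" (420x560 float32, m along the optical axis (not along the pixel's ray), 0 where there is no reading), "mtx" (3x3 intrinsics, pixels), "cam_to_world" (4x4, takes a point from camera to world coordinates); the wrist camera has in their place "hand_eye" (4x4, takes a point from camera to tool coordinates, whose origin is the TCP and whose axes are the tool frame's). Camera axes: x right, y down, z forward; pixel columns grow to the right and rows downward; lengths in m; the calibration is good to about 2 mm. A picture is of the moment at which its call begins: read the wrist's pose just before it.
- hand_in(): hands the job in, once; it reports no verdict.
The state is a dict: "time_s": time; "joint_positions": joint angles; "qvel": joint speeds; "tau": joint torques, N m; "position": TCP position; "tcp_rot": TCP orientation; "force": force on the tool from outside, world axes, zero at the start; "moment": the same for the moment, N m; "opening": opening from 0.0 (shut) to 1.0 (fully open).
Only numpy, scipy, OpenCV 4.12 (cv2) and the standard library are available. Lean on these libraries where they do the work, as an engineer would, in place of code of your own. Each camera call takes 0.05 s, during which the arm holds its last target. There are 200 camera calls.

TASK

The swivel vise stands locked in its loading notch: draw its pull ring up until the pin is clear, swing the vise by the ring to the first notch of the index ring on the side where the laser scanner stands, and let the spring seat the pin fully home there. The index ring may be set a little to either side, so let the pin ride and feel for it dropping in; ease off as soon as it does, without wrenching the pin against the notch or running on past it, and let go of the ring. Leave everything else on the table where it is.

Things in the scene. Friction and masses are not known exactly. Their poses are not given: they have to be found in the camera images.
- vise_base: fixed round steel base of a swivel machine vise, flange 224 mm across; origin on the vertical swivel axis at table height, z up, its x axis through the loading notch. The vise above turns stiffly about the axis and stays where left (some 5 N at the pull ring, 8 N with the pin rubbing); it is 136 mm high; its crank, 90 degrees anticlockwise of the pull ring, reaches 160 mm out, 122 mm high
- pull_ring: upright rigid pull ring on the spring index plunger: 8 mm round bar, 40 mm outside, 24 mm inside; origin at its centre, 85 mm above the table when home, 100 mm from the axis. x points away from the axis, z up; it lies in its x-z plane, so is 8 mm thick along y, the way the vise swings (it turns with the vise). It slides up 20 mm, spring 8 N at home, 13 N fully up; bushing below it 19 mm across, up to 63 mm high
- loading_notch (a point): mouth of the loading notch in the dark fixed bridge, 34 mm above the table. The bridge spans 24 degrees to either side; beyond it comes the index ring, a flat steel ring, top 30 mm high, with open 12 mm wide notches 36 degrees apart; the first on each side lies 29 to 43 degrees from the loading notch. The 10 mm flat-ended pin reaches down to 20 mm when home; over 25 N on it spoils it
- scanner: laser scanner: white and black head 85 mm wide on an aluminium post with a square steel foot of 110 mm, 210 mm high, fixed; origin under its foot. It stands beyond the vise, in half of the cases on the left (y above 0), in half on the right (y below 0); a dial gauge on a granite block stands on the other side
- spanner: loose open-ended spanner, 170 mm long, lying flat near the vise; bystander
- bolt: loose hex bolt standing on its head, 40 mm high, just outside the base flange; bystander
- parallels: pair of loose steel bars, 120 by 20 mm, 16 mm high together, beyond the vise; bystander
- cal_ball: white calibration ball of 30 mm on a stem with a round 60 mm foot, 87 mm high, loose on the table; bystander
- bracket: loose aluminium angle bracket, 60 by 45 by 50 mm; bystander

How it is judged:
By the outcome, as a careful person would: the job done as asked, in the order asked, and still so for the second after the job is handed in, with the robot touching nothing.
It also fails if it takes over 64 s, if anything falls off the work surface, if the arm or the gripper's body presses on something with over 40 N, if the wrist force passes 120 N, or if a joint passes its speed limit or range.

## Working session

There is one attempt and no reset: what is moved stays moved. The work goes in short steps, Python scripts to look and compute and a tool call to move; the robot and the scene stay as the last step left them, time stands still between calls to the robot, and variables do not carry over. Pictures are saved under pics/ and viewed, about 8 in all and at most 12, crops included, and the job is handed in when it is done.

Besides the shell and the picture viewer there is one more tool, called after "Request:" by a JSON object that holds its "op" and its "data". play_rows: Moves the arm, as the interface text tells. Its arguments: {"type":"object","properties":{"commands":{"type":"array"},"gripper":{"type":"number"}},"required":["commands"]}

```bash
mkdir -p pics; cat > h.py <<'E'
from rig import *
import numpy as np, cv2
def snap(n,tag):
    s=read_state(); c=capture(n)
    if 'hand_eye' in c:
        T=np.eye(4);T[:3,:3]=s['tcp_rot'];T[:3,3]=s['position'];c['cam_to_world']=T@c['hand_eye']
    np.savez(f'pics/{tag}.npz',**c); cv2.imwrite(f'pics/{tag}.png',c['frame'][...,::-1]); return c
def pt(c,u,v,d=None):
    d=c['depth'][int(v),int(u)] if d is None else d
    p=np.linalg.inv(c['mtx'])@[u,v,1]*d
    return (c['cam_to_world']@np.r_[p,1])[:3]
def cloud(c):
    v,u=np.indices(c['depth'].shape); P=np.stack([u,v,np.ones_like(u)],-1)@np.linalg.inv(c['mtx']).T*c['depth'][...,None]
    return P@c['cam_to_world'][:3,:3].T+c['cam_to_world'][:3,3]
E
python3 - <<'E'
from h import *
a=snap('scene','a');b=snap('side','b')
cv2.imwrite('pics/ab.png',cv2.resize(np.vstack([a['frame'],b['frame']])[...,::-1],None,fx=.7,fy=.7))
for c in(a,b): print(c['cam_to_world'].round(2).tolist(),c['mtx'].round(0).tolist())
print({k:np.round(v,3).tolist() for k,v in read_state().items()})
E
```

```text
[[-0.4, 0.77, -0.49, 1.26], [0.91, 0.35, -0.21, 0.26], [0.01, -0.53, -0.85, 1.29], [0.0, 0.0, 0.0, 1.0]] [[545.0, 0.0, 282.0], [0.0, 545.0, 209.0], [0.0, 0.0, 1.0]]
[[1.0, 0.0, 0.03, 0.54], [-0.03, -0.54, 0.84, -0.85], [0.02, -0.84, -0.54, 0.62], [0.0, 0.0, 0.0, 1.0]] [[407.0, 0.0, 278.0], [0.0, 407.0, 206.0], [0.0, 0.0, 1.0]]
{'time_s': 0.1, 'joint_positions': [-80.816, 30.275, 82.149, -0.001, 67.687, -10.227], 'qvel': [0.026, -0.14, 0.006, -0.017, 0.004, 0.092], 'tau': [-0.0, -44.098, -17.715, 0.064, 0.053, -0.0], 'position': [0.208, -0.589, 0.247], 'tcp_rot': [[0.332, -0.0, 0.943], [-0.943, 0.002, 0.332], [-0.002, -1.0, 0.0]], 'force': [0.37, -0.047, 0.714], 'moment': [-0.016, -0.013, -0.002], 'opening': 1.003}
```

View pics/a.png

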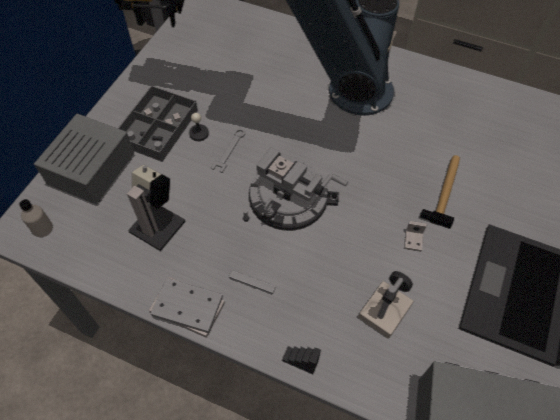

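View pics/b.png

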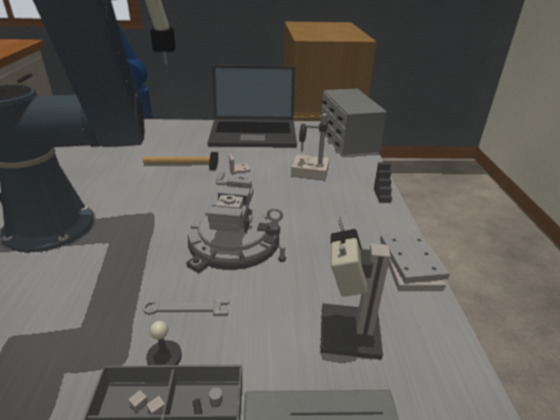

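The scanner (scene ~155,210; side ~350,290) is on the right (y<0), the dial gauge on the left. Next I'll enlarge the vise.

```bash
python3 - <<'E'
from h import *
a=dict(np.load('pics/a.npz'));b=dict(np.load('pics/b.npz'))
A=cv2.resize(a['frame'][140:240,230:360],None,fx=6,fy=6,interpolation=2)[...,::-1]
B=cv2.resize(b['frame'][165:275,170:300],None,fx=6,fy=6,interpolation=2)[...,::-1]
cv2.imwrite('pics/A.png',A);cv2.imwrite('pics/B.png',B[:600])
for n,c in(('a',a),('b',b)):
    P=cloud(c); m=(np.hypot(P[...,0]-.6,P[...,1]+.03)<.25)&(P[...,2]>.01)&(P[...,2]<.2)
    print(n,P[m].min(0),P[m].max(0))
for u,v in [(289,190),(253,191),(327,191),(157,228),(268,210),(333,198)]: print(u,v,pt(a,u,v).round(3))
for u,v in [(275,215),(273,214),(235,240),(196,262),(282,252),(268,227)]: print(u,v,pt(b,u,v).round(3))
E
```

```text
a [ 0.3625511  -0.2633578   0.01000496] [0.84400908 0.17865218 0.141156  ]
b [ 0.35912369 -0.17713331  0.01001097] [0.84208752 0.09402467 0.13884279]
289 190 [ 0.512 -0.037  0.097]
253 191 [ 0.515 -0.143  0.033]
327 191 [0.416 0.041 0.01 ]
157 228 [ 0.718 -0.335  0.013]
268 210 [ 0.575 -0.07   0.068]
333 198 [0.436 0.066 0.016]
275 215 [0.573 0.051 0.001]
273 214 [ 0.568  0.058 -0.001]
235 240 [ 0.478 -0.112  0.042]
196 262 [ 0.395 -0.165  0.021]
282 252 [ 0.585 -0.133  0.024]
268 227 [ 0.553 -0.072  0.049]
```

View pics/A.png

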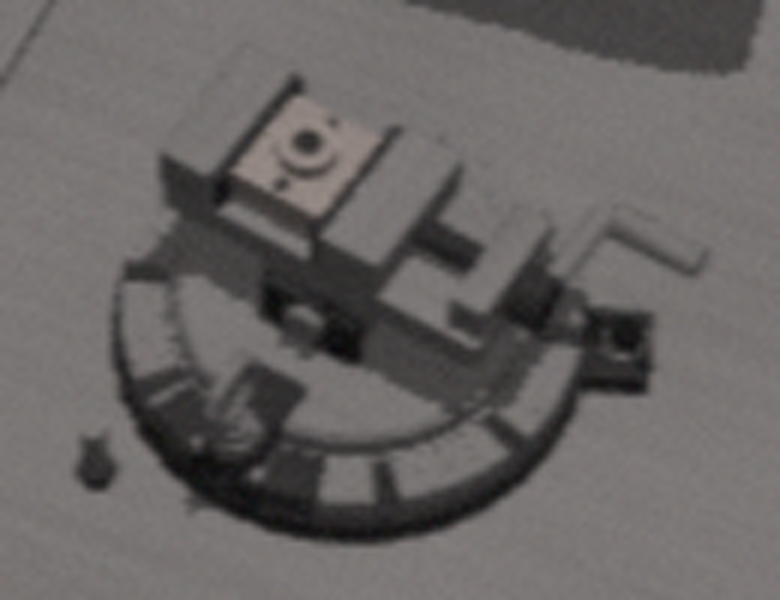

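View pics/B.png

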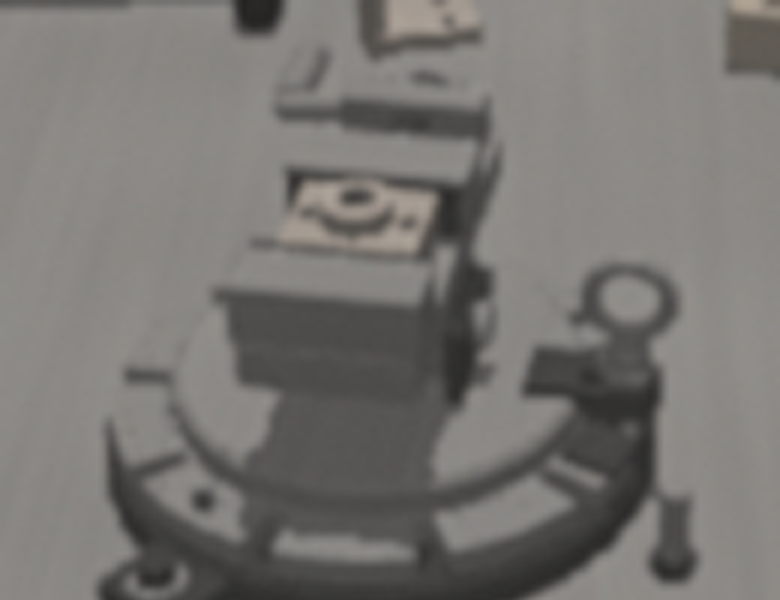

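```bash
cat >> h.py <<'E'
def ray(c,u,v):
    d=c['cam_to_world'][:3,:3]@np.linalg.inv(c['mtx'])@[u,v,1]; return c['cam_to_world'][:3,3],d/np.linalg.norm(d)
def tri(*L):
    A=0;B=0
    for c,u,v in L:
        o,d=ray(c,u,v); M=np.eye(3)-np.outer(d,d); A=A+M;B=B+M@o
    return np.linalg.solve(A,B)
def atz(c,u,v,z):
    o,d=ray(c,u,v); return o+d*(z-o[2])/d[2]
E
python3 - <<'E'
from h import *
from scipy.optimize import least_squares
a=dict(np.load('pics/a.npz'));b=dict(np.load('pics/b.npz'))
p=tri((a,230+245/6,140+415/6),(b,170+628/6,165+300/6)); print('ring',p)
Q=[]
for c in(a,b):
    P=cloud(c).reshape(-1,3); r=np.hypot(P[:,0]-.5,P[:,1]+.04)
    Q.append(P[(abs(P[:,2]-.03)<.004)&(r<.14)&(r>.05)])
    print(len(Q[-1]),Q[-1].min(0),Q[-1].max(0))
# outer rim picks (rim top at .03)
A=[(110,330),(125,400),(200,490),(270,525),(350,540),(420,530),(500,490),(570,410)]
print([atz(a,230+x/6,140+y/6,.03)[:2].round(4).tolist() for x,y in A])
X=np.array([atz(a,230+x/6,140+y/6,.03)[:2] for x,y in A]); 
f=least_squares(lambda q:np.hypot(*(X-q[:2]).T)-q[2],[.5,-.04,.11]);print(f.x,f.fun.round(4))
n1=atz(a,230+165/6,140+385/6,.03);n2=atz(b,170+572/6,165+475/6,.03);n3=atz(a,230+385/6,140+483/6,.03)
for n in(p,n1,n2,n3): d=n[:2]-f.x[:2]; print(n.round(4),np.degrees(np.arctan2(d[1],d[0])),np.hypot(*d))
E
```

```text
ring [ 0.57092943 -0.06127375  0.07530351]
798 [ 0.3632305  -0.16342281  0.02600484] [0.59400777 0.07127103 0.03398755]
1078 [ 0.36306659 -0.1618813   0.02600291] [0.58973327 0.04886022 0.03397917]
[[0.5311, -0.15], [0.5628, -0.1272], [0.5922, -0.0759], [0.5959, -0.0398], [0.5885, -0.0042], [0.5711, 0.0222], [0.5374, 0.0469], [0.4851, 0.0601]]
[ 0.48739307 -0.04902871  0.10919138] [ 0.0008 -0.0006 -0.001  -0.0003  0.0014  0.0007 -0.001  -0.    ]
[ 0.5709 -0.0613  0.0753] -8.339212245069358 0.08442905233989544
[ 0.548 -0.114  0.03 ] -46.97153195934297 0.08885085414896043
[ 0.5472 -0.1125  0.03  ] -46.70833531709281 0.08720916334479377
[ 0.555  -0.0016  0.03  ] 35.02691238684627 0.08259650189915313
```

```bash
python3 - <<'E'
from h import *
w=snap('wrist','w0'); print(w['hand_eye'].round(3).tolist(),w['mtx'].tolist())
a=dict(np.load('pics/a.npz'));b=dict(np.load('pics/b.npz'))
print('side ring @.085',atz(b,170+628/6,165+300/6,.085),'scene',atz(a,230+245/6,140+415/6,.085))
for c in(a,b):
    P=cloud(c).reshape(-1,3); m=(P[:,2]>.11)&(np.hypot(P[:,0]-.487,P[:,1]+.049)<.2); Q=P[m]-[.487,-.049,0]
    for f in(-8,-11): 
        e=np.array([np.cos(np.radians(f)),np.sin(np.radians(f))]); r=Q[:,:2]@e; t=Q[:,:2]@[-e[1],e[0]]; print(f,np.percentile(r,[0,1,50,99,100]).round(3),np.percentile(t,[0,1,99,100]).round(3))
E
```

```text
[[1.0, -0.0, -0.001, -0.0], [0.001, -0.288, 0.958, -0.138], [-0.0, -0.958, -0.288, 0.079], [0.0, 0.0, 0.0, 1.0]] [[327.9750476182969, 0.0, 280.718181774892], [0.0, 327.9750476182969, 208.58068651012044], [0.0, 0.0, 1.0]]
side ring @.085 [ 0.56850862 -0.07340931  0.085     ] scene [ 0.57899631 -0.05912518  0.085     ]
-8 [-0.071 -0.065 -0.009  0.023  0.027] [-0.091 -0.089  0.095  0.132]
-11 [-0.077 -0.07  -0.009  0.025  0.03 ] [-0.092 -0.089  0.093  0.128]
-8 [-0.076 -0.052 -0.013  0.02   0.021] [-0.092 -0.09   0.089  0.134]
-11 [-0.083 -0.05  -0.012  0.022  0.023] [-0.093 -0.091  0.089  0.13 ]
```

Request:
{"op": "play_rows", "data": {"commands": [[[0.03,0.045,0.02],[0,0,-0.05]],[[0.07,0.1,0.03],[0,0,-0.1]],[[0.11,0.15,0.03],[0,0,-0.15]],[[0.15,0.205,0.03],[0,0,-0.2]],[[0.185,0.255,0.03],[0,0,-0.25]],[[0.22,0.305,0.03],[0,0,-0.3]],[[0.255,0.355,0.03],[0,0,-0.36]],[[0.29,0.405,0.03],[0,0,-0.42]],[[0.325,0.45,0.03],[0,0,-0.47]],[[0.355,0.495,0.03],[0,0,-0.513]]], "gripper": 0.04}}

```text
time_s: 1.4
position: [0.5639, -0.0925, 0.2774]
tcp_rot: [[-0.174, 0.0, 0.985], [-0.985, -0.0, -0.174], [0.0, -1.0, 0.0]]
force: [0.9, -1.2, -0.2]
opening: 0.457
```

Request:
{"op": "play_rows", "data": {"commands": [[[0.022,0.028,0],[0,0,0]],[[0.022,0.028,0],[0,0,0]],[[0.022,0.028,0],[0,0,0]]]}}

```text
time_s: 1.78
position: [0.5841, -0.0667, 0.2771]
tcp_rot: [[-0.173, -0.001, 0.985], [-0.985, -0.0, -0.173], [0.0, -1.0, -0.001]]
force: [-0.3, -0.9, -0.3]
opening: 0.465
```

```bash
python3 - <<'E'
from h import *
w=snap('wrist','w1'); s=read_state(); print(s['position'],s['tcp_rot'],s['joint_positions'],s['time_s'])
cv2.imwrite('pics/W1.png',cv2.resize(w['frame'],(784,588))[...,::-1])
E
```

```text
[ 0.5839633  -0.06721589  0.27726556] [[-1.74198927e-01 -1.22767304e-03  9.84709717e-01]
 [-9.84710411e-01 -1.64168137e-04 -1.74199255e-01]
 [ 3.75517689e-04 -9.99999233e-01 -1.18030451e-03]] [-1.74361418e+01  2.54904560e+01  8.55696709e+01 -3.21880314e-02
  6.90041661e+01  8.26074654e+01] 1.825
```

View pics/W1.png

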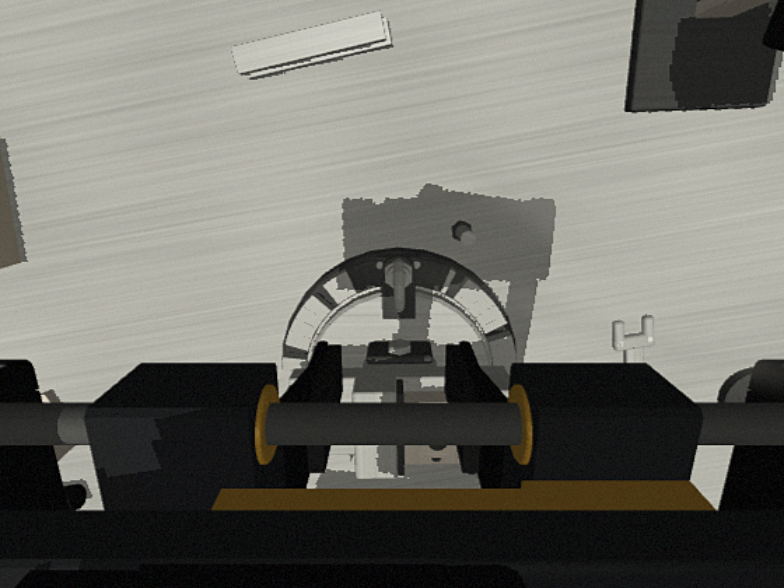

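```bash
python3 - <<'E'
from h import *
f=cv2.imread('pics/w1.png')[172:262,195:375]
f=cv2.convertScaleAbs(f,alpha=1.3)
cv2.imwrite('pics/W1c.png',cv2.resize(f,None,fx=4.4,fy=4.4,interpolation=2))
E
```

```text
(no output)
```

View pics/W1c.png

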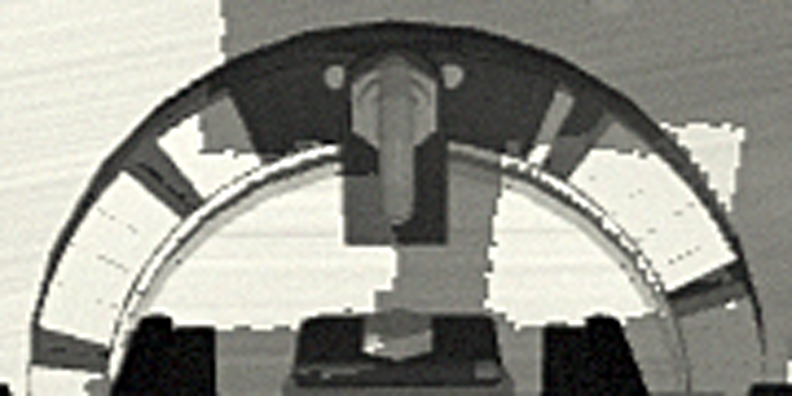

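```bash
python3 - <<'E'
from h import *
from scipy.optimize import least_squares
w=snap('wrist','w1b'); 
g=lambda x,y,z:atz(w,195+x/4.4,172+y/4.4,z)
N=np.array([g(70,345,.03),g(160,178,.03),g(578,130,.03),g(708,287,.03)])[:,:2]
f=lambda q:np.ravel([[q[0]+q[2]*np.cos(q[3]+k*np.pi/5)-n[0],q[1]+q[2]*np.sin(q[3]+k*np.pi/5)-n[1]] for k,n in zip((2,1,-1,-2),N)])
r=least_squares(f,[.487,-.049,.1,-.17]);q=r.x
print(q,np.degrees(q[3]),'notch',np.degrees(q[3])-36,r.fun.round(4))
# outer rim of index ring
X=np.array([g(x,y,.03)[:2] for x,y in [(35,320),(55,250),(115,165),(215,92),(612,92),(680,150),(742,245),(762,330)]])
r=least_squares(lambda p:np.hypot(*(X-p[:2]).T)-p[2],[.487,-.049,.11]);c=r.x;print('rim',c,r.fun.round(4))
for nm,p in dict(ringout=g(398,62,.085),ringin=g(398,218,.085),ringtop=g(398,150,.105),bl=g(345,70,.05),br=g(445,70,.05),n1=g(578,130,.03),bridgeL=g(240,95,.034),bridgeR=g(560,92,.034)).items():
    for o in (q,c):
        d=p[:2]-o[:2]; print(nm,p.round(4),'ang',np.degrees(np.arctan2(d[1],d[0])).round(1),'r',np.hypot(*d).round(4))
P=cloud(w); m=(P[...,2]>.075)&(np.hypot(P[...,0]-.585,P[...,1]+.066)<.03)&(P[...,2]<.115); Q=P[m]; print(len(Q),Q.min(0),Q.max(0),Q.mean(0))
d=Q[:,:2]; v=np.linalg.svd(d-d.mean(0))[2][0]; print(np.degrees(np.arctan2(v[1],v[0])))
E
```

```text
[ 0.47116594 -0.05239686  0.09773811 -0.07095362] -4.065343165379591 notch -40.06534316537959 [-0.0005  0.0009  0.0007 -0.0013 -0.0008  0.001   0.0006 -0.0006]
rim [ 0.47470302 -0.05401591  0.10781545] [ 0.0005  0.0009 -0.0004 -0.0019  0.0014  0.0007  0.0001 -0.0012]
ringout [ 0.587 -0.072  0.085] ang -9.6 r 0.1175
ringout [ 0.587 -0.072  0.085] ang -9.1 r 0.1138
ringin [ 0.549  -0.0654  0.085 ] ang -9.5 r 0.0789
ringin [ 0.549  -0.0654  0.085 ] ang -8.7 r 0.0752
ringtop [ 0.5717 -0.0691  0.105 ] ang -9.4 r 0.1019
ringtop [ 0.5717 -0.0691  0.105 ] ang -8.8 r 0.0982
bl [ 0.5793 -0.0572  0.05  ] ang -2.5 r 0.1083
bl [ 0.5793 -0.0572  0.05  ] ang -1.7 r 0.1047
br [ 0.5748 -0.0827  0.05  ] ang -16.3 r 0.108
br [ 0.5748 -0.0827  0.05  ] ang -16.0 r 0.1042
n1 [ 0.5468 -0.1163  0.03  ] ang -40.2 r 0.099
n1 [ 0.5468 -0.1163  0.03  ] ang -40.8 r 0.0953
bridgeL [ 0.5738 -0.0268  0.034 ] ang 14.0 r 0.1058
bridgeL [ 0.5738 -0.0268  0.034 ] ang 15.3 r 0.1028
bridgeR [ 0.5595 -0.1126  0.034 ] ang -34.3 r 0.1069
bridgeR [ 0.5595 -0.1126  0.034 ] ang -34.6 r 0.103
279 [ 0.55542482 -0.07341511  0.07936955] [ 0.58861652 -0.06202869  0.10599582] [ 0.57420122 -0.06791641  0.0999024 ]
171.97257849334136
```

The ring is at about (0.571, −0.069), heading −9.5°. The first notch on the scanner side is about 30.6° clockwise of loading (crop 578,130). Descending over the ring.

Request:
{"op": "play_rows", "data": {"commands": [[[-0.007,-0.0015,-0.03],[0,0,0.005]],[[-0.014,-0.003,-0.06],[0,0,0.009]],[[-0.014,-0.003,-0.09],[0,0,0.009]],[[-0.014,-0.003,-0.115],[0,0,0.009]],[[-0.014,-0.003,-0.13],[0,0,0.009]],[[-0.014,-0.003,-0.13],[0,0,0.009]]]}}

```text
time_s: 2.62
position: [0.5699, -0.07, 0.1468]
tcp_rot: [[-0.166, -0.002, 0.986], [-0.986, 0.001, -0.166], [-0.0, -1.0, -0.002]]
force: [0.6, -0.1, -0.4]
opening: 0.463
```

```bash
python3 - <<'E'
from h import *
w=snap('wrist','w2'); s=read_state(); print(s['position'],s['force'],s['time_s'])
cv2.imwrite('pics/W2.png',cv2.resize(w['frame'][150:360,140:420],None,fx=2.8,fy=2.8,interpolation=2)[...,::-1])
E
```

```text
[ 0.57071764 -0.07003247  0.1476713 ] [ 0.25979608 -0.27796772  0.7012811 ] 2.675
```

View pics/W2.png

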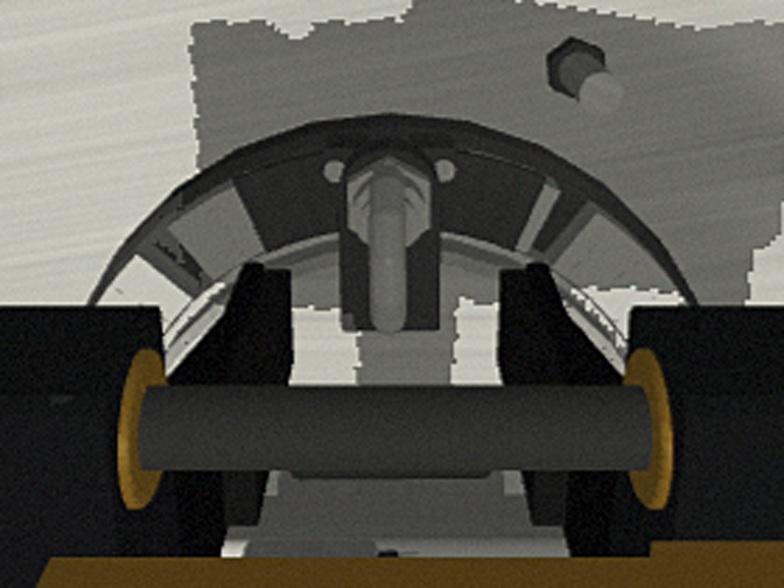

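Fingers (inner edges 291 and 499) straddle the ring (388) well. A quick numeric refinement follows.

```bash
python3 - <<'E'
from h import *
w=dict(np.load('pics/w2.npz')); P=cloud(w); print(w['cam_to_world'][:3,3])
for y in range(150,340,20):
  u,v=140+389/2.8,150+y/2.8; print(y,P[int(v),int(u)].round(4))
m=(P[...,2]>.085)&(np.hypot(P[...,0]-.571,P[...,1]+.069)<.035)&(P[...,2]<.115); v,u=np.nonzero(m);k=(u>260)&(u<300)&(v<270);Q=P[v[k],u[k]]
e=np.array([np.cos(np.radians(9.5)),-np.sin(np.radians(9.5))]);r=(Q[:,:2]-[.571,-.069])@e;t=(Q[:,:2]-[.571,-.069])@[-e[1],e[0]]
print(len(Q),r.min(),r.max(),t.min(),t.max(),Q[:,2].max(),np.polyfit(r,t,1))
E
```

```text
[ 0.64844648 -0.08276516  0.28411049]
150 [ 0.5825 -0.0693  0.0482]
170 [ 0.5883 -0.0707  0.0852]
190 [ 0.5863 -0.0704  0.0934]
210 [ 0.5832 -0.0699  0.0992]
230 [ 0.5797 -0.0693  0.1014]
250 [ 0.5763 -0.0688  0.1041]
270 [ 0.5727 -0.0682  0.1059]
290 [ 0.5677 -0.0673  0.1047]
310 [ 0.5629 -0.0665  0.104 ]
330 [ 0.5559 -0.0653  0.0993]
729 -0.02087743125582535 0.017744127596219537 -0.0025701071382361112 0.005012627194780106 0.10606297381869342 [0.00327079 0.00113784]
```

Request:
{"op": "play_rows", "data": {"commands": [[[-0.001,0.0015,-0.02],[0,0,0]],[[-0.001,0.0015,-0.04],[0,0,0]],[[-0.001,0.0015,-0.05],[0,0,0]],[[-0.001,0.0015,-0.05],[0,0,0]]]}}

```text
time_s: 3.18
position: [0.5699, -0.068, 0.0977]
tcp_rot: [[-0.164, 0.0, 0.986], [-0.986, -0.0, -0.164], [0.0, -1.0, 0.0]]
force: [0.8, 0.3, 0.5]
opening: 0.458
```

Request:
{"op": "play_rows", "data": {"commands": [[[0,0,0],[0,0,0]],[[0,0,0],[0,0,0]],[[0,0,0],[0,0,0]],[[0,0,0],[0,0,0]],[[0,0,0],[0,0,0]]], "gripper": 0.0}}

```text
time_s: 3.8
position: [0.5698, -0.0683, 0.0978]
tcp_rot: [[-0.164, 0.0, 0.986], [-0.986, -0.001, -0.164], [0.001, -1.0, 0.0]]
force: [-0.9, -0.7, 1.3]
opening: 0.07
```

Request:
{"op": "play_rows", "data": {"commands": [[[0,0,0.002],[0,0,0]],[[0,0,0.004],[0,0,0]],[[0,0,0.006],[0,0,0]],[[0,0,0.006],[0,0,0]]]}}

```text
time_s: 4.3
position: [0.5698, -0.0682, 0.1032]
tcp_rot: [[-0.164, -0.0, 0.986], [-0.986, -0.0, -0.164], [0.0, -1.0, -0.0]]
force: [2.0, -3.3, -9.6]
opening: 0.066
```

Request:
{"op": "play_rows", "data": {"commands": [[[0,0,0.003],[0,0,0]],[[0,0,0.006],[0,0,0]],[[0,0,0.009],[0,0,0]],[[0,0,0.0115],[0,0,0]],[[0,0,0.0115],[0,0,0]]]}}

```text
time_s: 4.92
position: [0.5698, -0.0682, 0.1151]
tcp_rot: [[-0.164, 0.0, 0.986], [-0.986, -0.0, -0.164], [0.0, -1.0, 0.0]]
force: [3.0, -4.6, -13.2]
opening: 0.068
```

```bash
python3 - <<'E'
from h import *
b=snap('side','b2'); w=snap('wrist','w3'); s=read_state(); print(s['position'],s['force'],s['moment'],s['opening'],s['time_s'])
B=cv2.resize(b['frame'][165:275,190:320],None,fx=4.5,fy=4.5,interpolation=2)
W=cv2.resize(w['frame'][150:345,200:370],None,fx=1,fy=1)
cv2.imwrite('pics/B2.png',B[...,::-1])
E
```

```text
[ 0.56976284 -0.06820488  0.11495609] [  2.3308402   -3.65870191 -13.94633885] [-0.62004803 -0.42643797  0.03831981] 0.06807397515488292 5.025
```

View pics/B2.png

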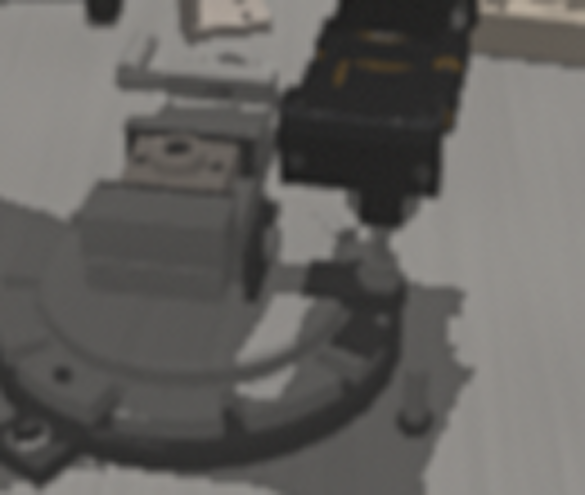

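Request:
{"op": "play_rows", "data": {"commands": [[[-0.0005,-0.0026,0],[0,0,-0.026]],[[-0.001,-0.0052,0],[0,0,-0.052]],[[-0.0016,-0.0077,0],[0,0,-0.0785]],[[-0.0023,-0.0102,0],[0,0,-0.105]],[[-0.003,-0.0128,0],[0,0,-0.131]],[[-0.0038,-0.0153,0],[0,0,-0.157]]]}}

```text
time_s: 5.78
position: [0.5666, -0.0818, 0.115]
tcp_rot: [[-0.318, 0.001, 0.948], [-0.948, 0.002, -0.318], [-0.003, -1.0, 0.001]]
force: [4.8, 1.5, -13.1]
opening: 0.069
```

Request:
{"op": "play_rows", "data": {"commands": [[[-0.0009,-0.0025,0],[0,0,-0.026]],[[-0.0018,-0.0049,0],[0,0,-0.052]],[[-0.0028,-0.0073,0],[0,0,-0.0785]],[[-0.0038,-0.0097,0],[0,0,-0.105]],[[-0.005,-0.0121,0],[0,0,-0.131]],[[-0.0061,-0.0144,0],[0,0,-0.157]],[[-0.0074,-0.0167,0],[0,0,-0.183]],[[-0.0087,-0.019,0],[0,0,-0.209]],[[-0.01,-0.0213,0],[0,0,-0.2355]],[[-0.0115,-0.0235,0],[0,0,-0.262]]]}}

```text
time_s: 7.02
position: [0.5556, -0.1059, 0.1152]
tcp_rot: [[-0.553, 0.003, 0.833], [-0.833, 0.001, -0.553], [-0.002, -1.0, 0.002]]
force: [5.8, 0.4, -12.7]
opening: 0.07
```

```bash
python3 - <<'E'
from h import *
b=snap('side','b3'); a=snap('scene','a3');w=snap('wrist','w4'); s=read_state(); print(s['position'],s['force'],s['opening'],s['joint_positions'],s['time_s'])
B=cv2.resize(b['frame'][165:275,190:320],(520,440),interpolation=2)
W=cv2.resize(w['frame'][150:270,210:350],None,fx=3,fy=3,interpolation=2)
H=np.zeros((440,W.shape[1],3),np.uint8);H[:360]=W
cv2.imwrite('pics/BW3.png',cv2.resize(np.hstack([B,H]),None,fx=.83,fy=.83)[...,::-1])
E
```

```text
[ 0.55539523 -0.10617081  0.11516757] [  4.86721587  -0.85095519 -13.40152619] 0.06880666930252052 [-22.18709795  36.31466542  97.17815061   0.12008834  46.4035133
 101.24847309] 7.175
```

View pics/BW3.png

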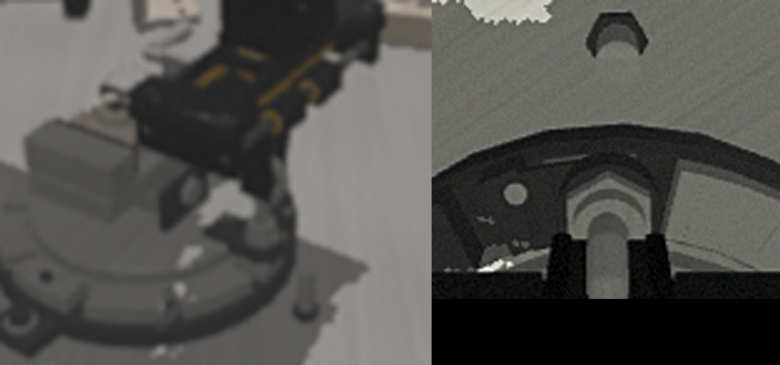

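Request:
{"op": "play_rows", "data": {"commands": [[[-0.0012,-0.0018,0],[0,0,-0.022]],[[-0.0024,-0.0036,0],[0,0,-0.044]],[[-0.0024,-0.0036,-0.001],[0,0,-0.044]],[[-0.0024,-0.0036,-0.0025],[0,0,-0.044]],[[-0.0024,-0.0036,-0.0025],[0,0,-0.044]]]}}

```text
time_s: 7.8
position: [0.553, -0.1098, 0.1127]
tcp_rot: [[-0.588, 0.002, 0.809], [-0.809, 0.001, -0.588], [-0.002, -1.0, 0.001]]
force: [5.5, -0.6, -12.4]
opening: 0.068
```

Request:
{"op": "play_rows", "data": {"commands": [[[0,0,0],[0,0,0]],[[0,0,0],[0,0,0]],[[0,0,0],[0,0,0]]], "gripper": 0.014}}

```text
time_s: 8.18
position: [0.5519, -0.1102, 0.1135]
tcp_rot: [[-0.588, 0.0, 0.809], [-0.809, -0.0, -0.588], [-0.0, -1.0, 0.0]]
force: [-1.0, -0.1, 0.3]
opening: 0.156
```

```bash
cat >> h.py <<'E'
def ringz(tag):
    s=read_state(); w=snap('wrist',tag); P=cloud(w); R=s['tcp_rot']; L=(P-s['position'])@R
    # bushing/ring material near the tool centre line, tool frame (x open, y down, z out)
    m=(abs(L[...,0])<.0035)&(L[...,2]>-.005)&(L[...,2]<.03)&(P[...,2]>.075)&(P[...,2]<.13)
    q=np.array([s['position'][0]-.471,s['position'][1]+.0514]); az=np.degrees(np.arctan2(s['tcp_rot'][1][2],s['tcp_rot'][0][2]))
    t=-np.array(s['tcp_rot'])[:,0]
    print('ringtop z',np.percentile(P[m][:,2],[50,90,98]).round(4),'n',m.sum(),'| swing',(-9.4-np.degrees(np.arctan2(q[1],q[0]))).round(2),'r',np.hypot(*q).round(4),'az',(-9.4-az).round(2),'Ftan',(-t@s['force']).round(1),'F',np.round(s['force'],1),'t',s['time_s'],'op',s['opening'])
    return w
E
python3 - <<'E'
from h import *
w=ringz('w5'); P=cloud(w)
w4=dict(np.load('pics/w4.npz'));
for c in(w4,w):
    P=cloud(c);print([P[v,281].round(4).tolist() for v in range(205,250,6)])
E
```

```text
ringtop z [0.1128 0.1177 0.1186] n 645 | swing 26.6 r 0.1 az 26.6 Ftan 0.7 F [-1.  -0.1  0.3] t 8.175 op 0.1561448937614352
[[0.5645, -0.1115, 0.0157], [0.5665, -0.1129, 0.0392], [0.5656, -0.1124, 0.049], [0.5642, -0.1114, 0.056], [0.5626, -0.1104, 0.0618], [0.5709, -0.116, 0.0977], [0.571, -0.1161, 0.1059], [0.5695, -0.115, 0.1089]]
[[0.5609, -0.1162, 0.0154], [0.5632, -0.1179, 0.0397], [0.5624, -0.1173, 0.0497], [0.5607, -0.1161, 0.0554], [0.5596, -0.1153, 0.0626], [0.5676, -0.1211, 0.098], [0.5673, -0.1209, 0.105], [0.5658, -0.1198, 0.1079]]
```

Request:
{"op": "play_rows", "data": {"commands": [[[0,0,-0.003],[0,0,0]],[[-0.0005,-0.0007,-0.005],[0,0,-0.0087]],[[-0.001,-0.0014,-0.005],[0,0,-0.0175]],[[-0.0016,-0.0021,-0.005],[0,0,-0.0262]],[[-0.0016,-0.0021,-0.005],[0,0,-0.0262]]]}}

```text
time_s: 8.85
position: [0.5506, -0.1118, 0.1073]
tcp_rot: [[-0.609, 0.0, 0.793], [-0.793, 0.001, -0.609], [-0.001, -1.0, -0.0]]
force: [2.7, 4.2, -3.0]
opening: 0.162
```

```bash
python3 -c "
from h import *
ringz('w6')"
```

```text
ringtop z [0.1092 0.1163 0.1174] n 467 | swing 27.8 r 0.0999 az 28.13 Ftan -4.9 F [ 2.7  4.2 -3. ] t 8.85 op 0.16153924449134174
```

Request:
{"op": "play_rows", "data": {"commands": [[[-0.0005,-0.0007,0],[0,0,-0.0087]],[[-0.0011,-0.0014,0],[0,0,-0.0175]]]}}

```text
time_s: 9.15
position: [0.55, -0.1124, 0.1073]
tcp_rot: [[-0.624, 0.002, 0.782], [-0.782, 0.002, -0.624], [-0.003, -1.0, -0.0]]
force: [5.3, 6.8, -3.5]
opening: 0.163
```

```bash
python3 -c "
from h import *
ringz('w7')"
```

```text
ringtop z [0.1086 0.1161 0.1175] n 454 | swing 28.27 r 0.0998 az 29.18 Ftan -8.6 F [ 5.3  6.8 -3.5] t 9.15 op 0.16303653126306256
```

Request:
{"op": "play_rows", "data": {"commands": [[[-0.0005,-0.0007,0],[0,0,-0.0087]],[[-0.0011,-0.0014,0],[0,0,-0.0175]]]}}

```text
time_s: 9.45
position: [0.5487, -0.1142, 0.1075]
tcp_rot: [[-0.637, 0.001, 0.771], [-0.771, 0.001, -0.637], [-0.002, -1.0, -0.0]]
force: [3.3, 6.6, -0.5]
opening: 0.163
```

```bash
python3 -c "
from h import *
ringz('w8')"
```

```text
ringtop z [0.1057 0.1134 0.1147] n 411 | swing 29.54 r 0.0999 az 30.13 Ftan -7.2 F [ 3.3  6.6 -0.5] t 9.45 op 0.16258280205904707
```

Request:
{"op": "play_rows", "data": {"commands": [[[-0.0005,-0.0006,0],[0,0,-0.008]],[[-0.001,-0.0012,0],[0,0,-0.016]]]}}

```text
time_s: 9.75
position: [0.5481, -0.1149, 0.1076]
tcp_rot: [[-0.649, 0.002, 0.76], [-0.76, 0.002, -0.649], [-0.003, -1.0, -0.0]]
force: [4.9, 8.3, -1.9]
opening: 0.159
```

```bash
python3 -c "
from h import *
ringz('w9')"
```

```text
ringtop z [0.1052 0.1133 0.1145] n 414 | swing 30.06 r 0.0999 az 31.09 Ftan -9.5 F [ 4.9  8.3 -1.9] t 9.75 op 0.15924343686960282
```

Request:
{"op": "play_rows", "data": {"commands": [[[-0.0003,-0.0003,0],[0,0,-0.004]],[[-0.0005,-0.0006,0],[0,0,-0.008]]]}}

```text
time_s: 10.05
position: [0.5477, -0.1155, 0.1076]
tcp_rot: [[-0.655, 0.002, 0.755], [-0.755, 0.002, -0.655], [-0.003, -1.0, 0.0]]
force: [5.0, 7.9, -2.0]
opening: 0.168
```

```bash
python3 -c "
from h import *
ringz('w10')"
```

```text
ringtop z [0.1051 0.1133 0.1147] n 418 | swing 30.48 r 0.0999 az 31.53 Ftan -9.2 F [ 5.   7.9 -2. ] t 10.05 op 0.167635400729931
```

Request:
{"op": "play_rows", "data": {"commands": [[[-0.0003,-0.0003,0],[0,0,-0.004]],[[-0.0006,-0.0007,0],[0,0,-0.009]]]}}

```text
time_s: 10.35
position: [0.547, -0.1161, 0.1076]
tcp_rot: [[-0.662, 0.002, 0.75], [-0.75, 0.002, -0.662], [-0.003, -1.0, -0.0]]
force: [4.2, 8.3, -1.6]
opening: 0.157
```

```bash
python3 -c "
from h import *
ringz('w11')"
```

```text
ringtop z [0.1052 0.1132 0.1145] n 418 | swing 31.01 r 0.0999 az 32.05 Ftan -9.1 F [ 4.2  8.3 -1.6] t 10.35 op 0.15725983770972626
```

Request:
{"op": "play_rows", "data": {"commands": [[[-0.0003,-0.0003,0],[0,0,-0.004]],[[-0.0005,-0.0006,0],[0,0,-0.008]]]}}

```text
time_s: 10.65
position: [0.5465, -0.1169, 0.1075]
tcp_rot: [[-0.668, 0.002, 0.744], [-0.744, 0.002, -0.668], [-0.003, -1.0, -0.0]]
force: [4.2, 7.7, -2.0]
opening: 0.162
```

```bash
python3 -c "
from h import *
ringz('w12')"
```

```text
ringtop z [0.1054 0.1132 0.1145] n 418 | swing 31.52 r 0.0999 az 32.5 Ftan -8.5 F [ 4.2  7.7 -2. ] t 10.65 op 0.16207357510160508
```

Request:
{"op": "play_rows", "data": {"commands": [[[-0.0003,-0.0003,0],[0,0,-0.004]],[[-0.0005,-0.0006,0],[0,0,-0.008]]]}}

```text
time_s: 10.95
position: [0.5459, -0.1176, 0.1074]
tcp_rot: [[-0.674, 0.002, 0.739], [-0.739, 0.002, -0.674], [-0.002, -1.0, -0.0]]
force: [4.3, 6.6, -3.9]
opening: 0.164
```

```bash
python3 -c "
from h import *
ringz('w13')"
```

```text
ringtop z [0.1055 0.1128 0.1142] n 422 | swing 32.06 r 0.0999 az 32.95 Ftan -7.8 F [ 4.3  6.6 -3.9] t 10.95 op 0.16358766435285682
```

Request:
{"op": "play_rows", "data": {"commands": [[[-0.0003,-0.0003,0],[0,0,-0.004]],[[-0.0003,-0.0003,0],[0,0,-0.004]]]}}

```text
time_s: 11.25
position: [0.545, -0.1186, 0.1074]
tcp_rot: [[-0.676, -0.0, 0.737], [-0.737, 0.001, -0.676], [-0.001, -1.0, -0.001]]
force: [2.2, 4.8, -2.5]
opening: 0.158
```

```bash
python3 -c "
from h import *
ringz('w14')"
```

```text
ringtop z [0.1008 0.1045 0.1053] n 408 | swing 32.84 r 0.0999 az 33.13 Ftan -5.0 F [ 2.2  4.8 -2.5] t 11.25 op 0.15809482876172376
```

The ring top dropped from 0.1145 to 0.1053, so the pin is down to its home height. Easing off to centre the jaws.

Request:
{"op": "play_rows", "data": {"commands": [[[0.0007,0.0007,0],[0,0,0.009]],[[0.0014,0.0015,0],[0,0,0.018]],[[0.0018,0.0021,0],[0,0,0.028]],[[0.0018,0.0021,0],[0,0,0.028]]]}}

```text
time_s: 11.8
position: [0.5467, -0.1175, 0.1077]
tcp_rot: [[-0.655, 0.0, 0.756], [-0.756, -0.001, -0.655], [0.0, -1.0, 0.0]]
force: [-0.6, 0.5, -0.1]
opening: 0.159
```

Request:
{"op": "play_rows", "data": {"commands": [[[0,0,0],[0,0,0]],[[0,0,0],[0,0,0]],[[0,0,0],[0,0,0]]], "gripper": 0.04}}

```text
time_s: 12.18
position: [0.5466, -0.1172, 0.1076]
tcp_rot: [[-0.655, -0.0, 0.756], [-0.756, -0.0, -0.655], [0.0, -1.0, 0.0]]
force: [0.3, 0.3, -0.5]
opening: 0.409
```

```bash
python3 -c "
from h import *
ringz('w15')"
```

```text
ringtop z [0.1008 0.1046 0.1053] n 705 | swing 31.61 r 0.1002 az 31.53 Ftan -0.4 F [ 0.3  0.3 -0.5] t 12.175 op 0.4089382145931645
```

Forces are zero with the fingers open, and the ring is at home height. Retreating straight up and taking a check picture.

Request:
{"op": "play_rows", "data": {"commands": [[[0,0,0.01],[0,0,0]],[[0,0,0.03],[0,0,0]],[[0,0,0.06],[0,0,0]],[[0,0,0.1],[0,0,0]],[[0,0,0.14],[0,0,0]],[[0,0,0.17],[0,0,0]],[[0,0,0.17],[0,0,0]],[[0,0,0.17],[0,0,0]]]}}

```text
time_s: 13.22
position: [0.5459, -0.1168, 0.277]
tcp_rot: [[-0.655, -0.001, 0.756], [-0.756, 0.0, -0.655], [0.0, -1.0, -0.001]]
force: [-0.4, -0.5, -0.4]
opening: 0.462
```

```bash
python3 - <<'E'
from h import *
b=snap('side','b9'); w=snap('wrist','w16'); s=read_state(); print(s['position'],s['force'],s['time_s'])
P=cloud(w); m=(P[...,2]>.08)&(P[...,2]<.125)&(np.hypot(P[...,0]-.555,P[...,1]+.118)<.035);Q=P[m]
e=Q[:,:2]-[.471,-.0514]; print(len(Q),np.percentile(Q[:,2],[90,99,100]),'swing',-9.4-np.degrees(np.arctan2(*(np.median(e,0)[::-1]))))
B=cv2.resize(b['frame'][165:275,180:310],(520,440),interpolation=2)
W=cv2.resize(w['frame'][165:265,190:360],(680,400),interpolation=2)
H=np.zeros((440,680,3),np.uint8);H[:400]=W
cv2.imwrite('pics/fin.png',cv2.resize(np.hstack([B,H]),None,fx=.66,fy=.66)[...,::-1])
E
```

```text
[ 0.54566593 -0.11674257  0.2760961 ] [-0.53204974  0.36770821 -0.94399999] 13.325
297 [0.10455545 0.10576393 0.10648495] swing 30.83839715291834
```

View pics/fin.png

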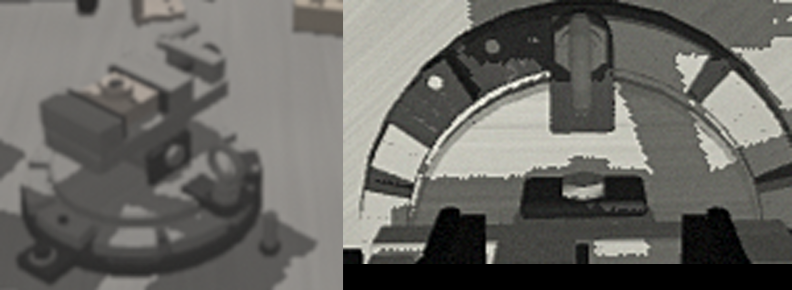

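The ring sits at home height in the notch just beyond the bridge (wrist half: ring at 580,60; loading notch at 460,75). The swing is 30.8°, against 30.6° predicted for the first notch.

```bash
python3 -c "
from rig import *
print(hand_in())"
```

```text
the job is handed in; nothing more can be done
None
```

The vise is now in the first notch on the scanner's side (right, y below 0), with the pin seated. The job is handed in; it reports no verdict.

**What I did:**
- I gripped the pull ring and raised it about 17 mm to clear the pin, then swung the vise about 26.5° clockwise.
- I loosened the jaws so the spring alone pressed the pin down, then nudged the ring along with one finger. The pin stepped down from the bridge to the index ring, then dropped in at about 31°.
- I backed off at once, opened the fingers and rose clear.

**Last checks:**
- **Pin height:** the top of the ring measured 0.1053 to 0.106 m, the same as at the start, so the pin is home.
- **Position:** the swing measured 30.8°, against 30.6° predicted for that notch from the images.
- **Forces:** the push measured at most about 9.5 N at the end of each move. I only read it then, so a brief peak in between could have been missed. The force was about zero after release.
- **Time:** the arm's clock stood at about 13 s.
- **Surroundings:** the arm went near nothing but the pull ring. I did not measure the loose objects again; the last pictures showed the bolt still standing.

No check failed. The first two-camera estimate of the ring's position was about 1–2 cm off, and I replaced it with wrist-camera measurements before touching anything.

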